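# Tighten a boxed-in clamp nut with a ring wrench

## Task

Take the ring wrench from its stand and use it to turn the large hexagonal nut of the flange clamp clockwise (seen from above) until it comes to its stop and the jaw is closed on the flange; the two walls leave only a short swing, so lift the wrench off, swing it back and reseat it for each stroke. Do not turn the nut with the fingers and do not disturb the beaker or the bottle. Then lay the wrench back on its stand as it lay, ring on the large pad and handle end on the small pad, and let go.

Things in the scene. Friction and masses are not known exactly. Their poses are not given: they have to be found in the camera images.
- fixture: Bare aluminium clamp fixture, fixed, yaw varies. Origin on the bench under the nut's vertical axis, z up; its -x side faces the robot. Base plate 12 mm thick, x = -55 to +160 mm, y within 85 mm. On it a boss, radius 29 mm, top (the nut's seat) at z = 42 mm. Beyond the nut a low jaw (top z = 34 mm) that moves 16 mm along +x as the nut is tightened, then the flange stub.
- wall_left (a point): Middle of the top edge of the +y wall. Two upright walls, 8 mm thick, stand radially 38 to 82 mm from the nut's axis, in directions 62 degrees to either side of the fixture's -x, top at z = 72 mm. While seated the wrench can swing only 45 degrees to either side of the position where its handle points along the fixture's -x.
- flange_top (a point): Centre of the top of the steel flange stub, 42 mm across, 97 mm above the bench, 118 mm from the nut's axis along the fixture's x. The jaw closes on its lower flange (56 mm across).
- nut_seat (a point): On the nut's axis, 51 mm above the bench, where the middle of the wrench's ring lies when fully seated. Axes turn with the nut: z up, x through a flat. Steel hexagon 36 mm across flats, z = 42 to 56 mm, tapered six-sided crown to 63 mm, thin stud (radius 8 mm) to 71 mm. The wrench drops on where its x axis is parallel to this x or a multiple of 60 degrees from it, within 9 degrees.
- nut (a joint): Turn of the nut in rad, growing clockwise seen from above; at 0 its x axis is the fixture's x axis. It starts at 0 to 0.6 and has a hard stop at 2.5, where the jaw is closed. It stays where it is left; friction about 0.5 N m (some 4 N at the handle).
- wrench_grip (a point): Loose steel ring wrench, 250 g, 206 mm long, 18 mm high, flat: this point is the middle of its straight handle (85 mm long, 20 mm wide, 18 mm high), half-way up. x points along the wrench from the handle to the ring, z up.
- wrench_ring (a point): Centre of the wrench's hexagonal ring, half-way up (9 mm above its underside), 115 mm from wrench_grip along x, same axes. Open through; 39 mm across the inner flats, one of which faces along x; about 62 mm over the outside. Between ring and handle runs a shank 14 mm wide.
- stand: Grey wrench stand, fixed, left or right of the fixture; 206 x 70 mm; origin on the bench near its middle, z up. Flat pads, top at z = 30 mm: the large one (x = 45 to 106 mm) carries the ring, the small one (x = -102 to -72 mm) the handle end; between them a plate 6 mm high. The wrench's x axis lies along the stand's x, ring centre at about x = 75 mm, y = 0, z = 39 mm.
- beaker: Loose clear beaker, 53 mm wide, 65 mm high, right of the fixture; origin at its underside. A bystander.
- bottle: Loose plastic bottle, 58 mm wide, 107 mm high, left of the fixture; origin at its underside. A bystander.
Not all that is in view belongs to the job. There is more than one size of the stand; the job needs the larger.

How it is judged:
On the way, in this order (a step that is already met when the one before it is completed fails the run):
1. the wrench is seated over the nut (horizontal distance between wrench_ring and nut_seat below 0.006 m and z of wrench_ring in the frame of fixture below 0.059 m), for 0.1 s.
2. the wrench is lifted off the partly turned nut for a new stroke (z of wrench_ring in the frame of fixture above 0.062 m and value of joint nut above 0.7 rad), for 0.05 s.
3. the nut is turned to its stop with the wrench seated on it (all of step 1 and value of joint nut above 2.38 rad), for 0.1 s.
At the end, for the whole second after the job is handed in: The nut is within 0.12 rad of its stop at 2.5 (joint above 2.38); the wrench lies at rest on both pads of the stand, ring centre 50 to 100 mm along the stand's x and within 22 mm of its middle line, handle too, both 34 to 45 mm high (value of joint nut above 2.38 rad and x of wrench_ring in the frame of stand between 0.05 and 0.1 m and y of wrench_ring in the frame of stand between -0.022 and 0.022 m and z of wrench_ring in the frame of stand between 0.034 and 0.045 m and y of wrench_grip in the frame of stand between -0.022 and 0.022 m and z of wrench_grip in the frame of stand between 0.034 and 0.045 m and linear speed of wrench below 0.02 m/s); the robot touches nothing.
It fails at once if the fingers touch the nut (contact force between the fingers and nut above 1 N).
It fails at once if the beaker or the bottle is pushed by more than 30 mm (distance of any of beaker, bottle from where it was at the start of the episode above 0.03 m).
It also fails if it takes over 72 s, if anything falls off the work surface, if the arm or the gripper's body presses on something with over 40 N, if the wrist force passes 120 N, or if a joint passes its speed limit or range.

## Robot

A 6-joint arm with a two-finger parallel gripper is mounted at the origin on a cart in front of the work surface, level with it; the furniture and walls round the work are solid. World frame = base frame: x ahead of the robot, y to its left, z up, the work surface at z = 0. Lengths are in m, angles in rad, forces in N, time in s.
With the tool pointing down it reaches from about 0.35 to 1 m from the base axis. Payload 7.1 kg.
Tool frame: the origin (TCP) lies between the finger pads; the fingertips stand 22 mm ahead of it and the grasp point (between the pads) lies 3 mm ahead of it; z points along the fingers, y is the line along which they close (so a half turn about z gives the same grasp; the last joint's range is limited). The gripper opens to 85 mm and grips with 20 to 120 N. Pads are 22 mm wide; open, the fingers measure 114 mm over their backs; the gripper's body (76 mm by 85 mm) begins 54 mm behind the grasp point. The pads swing forward as they close: fully open they stand 13 mm farther back than shut.
Start: joints at [1.175, 0.423, 1.63, -0, 1.089, -0.019], TCP at [0.23, 0.581, 0.253] pointing down, gripper open.
Joint ranges: [-3, 3], [-0.9, 2.11], [0.09, 2.58], [-1.31, 4.45], [0.11, 2.69], [-2.54, 2.54]. Speed limits (rad/s): [2.39, 2.39, 3.01, 3.14, 3.14, 3.14].

## Interface

Orientations are given as a rotation vector (axis times angle).
In Python, from rig import manip gives the robot as it stands. The module is installed in compiled form; this text tells all that it offers. Calls block until the motion is done:
- manip.move_to(position, orientation): joint-space move of the TCP to a pose.
- manip.servo_line(position, orientation=None, rate=0.15): straight line of the TCP; orientation=None keeps the orientation; rate is the mean speed in m/s.
- manip.set_joints(angles): joint-space move.
- manip.command_gripper(opening, f_grip=None): finger opening in m; f_grip is the grip in N (None keeps the last); returns when the fingers have stopped.
- manip.hold(seconds).
- manip.solve_ik(position, orientation): joint angles nearest the present ones, or None.
- manip.camera(name): name is "scene" or "top" or "wrist"; returns a dict with "image" (384x512x3 uint8, red, green, blue), "fx", "fy", "cx", "cy" (pixels), "k1" (the pictures are not rectified: a ray, as slopes to the right and down, at radius r is drawn at 1 + k1 r^2 times it, then the intrinsics apply), "cam_to_world" (4x4, takes a point from camera to world coordinates); the wrist camera has in their place "mount" (4x4, takes a point from camera to tool coordinates, whose origin is the TCP and whose axes are the flange's). Camera axes: x right, y down, z forward; pixel columns grow to the right and rows downward; lengths in m; the calibration is good to about 2 mm. A picture is of the moment at which its call begins: read the wrist's pose just before it. There is no depth.
A pose or a line that the arm cannot do raises manip.IKError and nothing moves.
- manip.sign_off(): hands the job in; it is judged then, once.
Readings, each from a call of its own:
- manip.get_time(): time.
- manip.get_joint_positions(): joint angles.
- manip.get_joint_vel(): joint speeds.
- manip.get_tau(): joint torques, N m.
- manip.get_position(): TCP position.
- manip.get_ee_rot(): TCP orientation.
- manip.get_contact_force(): force on the tool from outside, world axes, zero at the start.
- manip.get_torque(): the same for the moment, N m.
- manip.get_width(): finger opening in m.
- manip.get_grip_force(): force on a finger pad.
Only numpy, scipy, OpenCV 4.12 (cv2) and the standard library are available. Lean on these libraries where they do the work, as an engineer would, in place of code of your own. Each camera call takes 0.05 s, during which the arm holds its last target. There are 200 camera calls.

## Working session

There is one attempt and no reset: what is moved stays moved. The work goes in short steps, each a Python script; the robot and the scene stay as the last script left them, time stands still between calls to the robot, and variables do not carry over. Pictures are saved under pics/ and viewed, at most 10 in all, crops included, and the job is handed in when it is done.

```bash
mkdir -p pics; python3 - <<'E'
from rig import manip
import cv2,pickle
d={}
for n in("top","scene"):
    c=manip.camera(n);d[n]=c
    cv2.imwrite(f"pics/{n}.png",cv2.resize(c["image"][:,:,::-1],(800,600),interpolation=cv2.INTER_CUBIC))
    print(n,c["fx"],c["fy"],c["cx"],c["cy"],c["k1"],c["cam_to_world"].round(4).tolist())
pickle.dump(d,open("cams.pkl","wb"))
print(manip.get_time(),manip.get_ee_rot())
E
```

```text
top 390.05069917600224 390.05069917600224 253.61651533910765 193.211584386059 0.010472022436248766 [[-0.0013, -0.9728, 0.2315, 0.3325], [-1.0, 0.0018, 0.0021, -0.0615], [-0.0024, -0.2315, -0.9728, 1.3258], [0.0, 0.0, 0.0, 1.0]]
scene 403.98484987984585 403.98484987984585 257.5768316784054 194.09053440495944 -0.09784693188194368 [[0.8232, -0.2386, 0.5152, -0.1061], [-0.5678, -0.3352, 0.7519, -1.0941], [-0.0067, -0.9114, -0.4114, 0.6616], [0.0, 0.0, 0.0, 1.0]]
0.1 [-5.88396062e-01 -3.08571801e+00  2.12735413e-03]
```

View pics/top.png

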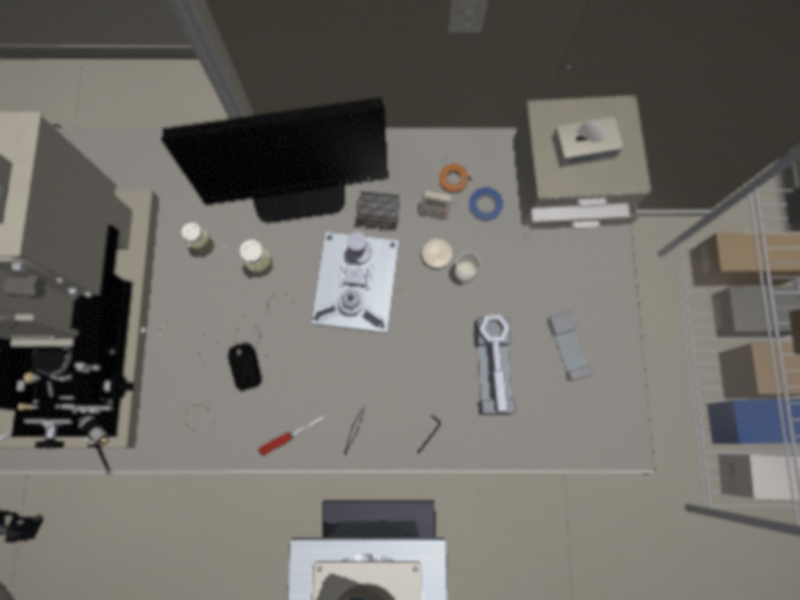

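View pics/scene.png

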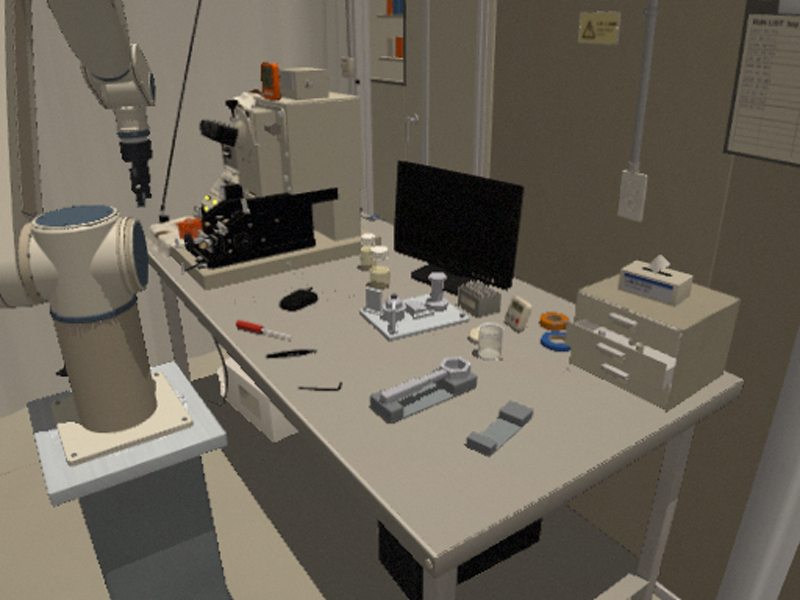

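The top view shows the wrench with its ring at about (494,328) and handle end at about (501,405), on the larger stand to the right. The fixture's nut is at about (350,300) and the flange at about (357,243). The bottle is at (255,257) and the beaker at (466,268). The smaller stand, at (570,345), is a decoy. Next I'll convert these to positions and look closer with the wrist camera.

```bash
cat > h.py <<'E'
import numpy as np,cv2
from rig import manip
from scipy.spatial.transform import Rotation as R
def Rdown(yaw):
    """tool z down, tool x at angle yaw in the world plane (y closes across)"""
    c,s=np.cos(yaw),np.sin(yaw)
    return np.array([[c,s,0],[s,-c,0],[0,0,-1.]])
def rv(yaw): return R.from_matrix(Rdown(yaw)).as_rotvec()
def ray(c,T,uv):
    k=np.array([[c["fx"],0,c["cx"]],[0,c["fy"],c["cy"]],[0,0,1]])
    p=cv2.undistortPoints(np.array([[uv]],float),k,np.array([c["k1"],0,0,0.]))[0,0]
    return T[:3,3],T[:3,:3]@np.array([p[0],p[1],1])
def px2w(c,T,uv,z):
    o,d=ray(c,T,uv); return (o+d*(z-o[2])/d[2])
def w2px(c,T,P):
    k=np.array([[c["fx"],0,c["cx"]],[0,c["fy"],c["cy"]],[0,0,1]])
    M=np.linalg.inv(T)
    return cv2.projectPoints(np.array([P],float),cv2.Rodrigues(M[:3,:3])[0],M[:3,3],k,np.array([c["k1"],0,0,0.]))[0][0,0]
def wrist():
    T=np.eye(4);T[:3,:3]=R.from_rotvec(manip.get_ee_rot()).as_matrix();T[:3,3]=manip.get_position()
    c=manip.camera("wrist"); return c,T@c["mount"]
E
python3 - <<'E'
from h import *
import pickle
d=pickle.load(open("cams.pkl","rb"));c=d["top"];T=c["cam_to_world"]
for n,u,v,z in [("ring",494,327,.048),("hend",501,406,.048),("nut",350,297,.063),("flange",357,238,.097),("beaker",466,268,.03),("bottle",255,250,.107),
 ("plate",325,235,.012),("plate",397,240,.012),("plate",388,331,.012),("plate",314,325,.012)]:
    print(n,px2w(c,T,(u/1.5625,v/1.5625),z).round(3))
c=manip.camera("wrist");print(c["mount"].round(3).tolist(),c["fx"],c["cx"],c["cy"],c["k1"])
for y in(.0,):
  for x in((.52,-.3),(.42,-.3),(.55,.0),(.5,0)):
    print(x,[manip.solve_ik([*x,.3],rv(a)) is not None for a in (0,1.57,3.14,-1.57)])
E
```

```text
ring [ 0.581 -0.267  0.048]
hend [ 0.415 -0.275  0.048]
nut [0.644 0.04  0.063]
flange [0.765 0.024 0.097]
beaker [ 0.718 -0.213  0.03 ]
bottle [0.735 0.237 0.107]
plate [0.802 0.103 0.012]
plate [ 0.789 -0.061  0.012]
plate [ 0.58  -0.04   0.012]
plate [0.593 0.122 0.012]
[[-0.001, -0.965, -0.263, 0.067], [1.0, -0.001, 0.001, -0.0], [-0.002, -0.263, 0.965, -0.121], [0.0, 0.0, 0.0, 1.0]] 304.3629395920261 255.81852932841508 195.50148340689623 -0.010418012208354099
(0.52, -0.3) [True, True, True, False]
(0.42, -0.3) [True, True, True, True]
(0.55, 0.0) [True, True, True, False]
(0.5, 0) [True, True, True, False]
```

```bash
python3 - <<'E'
from h import *
import pickle
d={}
for n,p,y in(("nut",[.65,.035,.25],-.08),("stand",[.50,-.27,.25],0)):
    manip.move_to(p,rv(y)); manip.hold(.2)
    c,T=wrist(); d[n]=(c,T); im=c["image"][:,:,::-1]
    if n=="nut": im=im[60:330,76:436]
    print(n,manip.get_time(),manip.get_joint_positions().round(2))
    cv2.imwrite(f"pics/w_{n}.png",cv2.resize(im,(800,600),interpolation=cv2.INTER_CUBIC))
pickle.dump(d,open("w.pkl","wb"))
E
```

```text
nut 2.85 [0.04 0.46 1.57 0.   1.11 1.69]
stand 4.3833 [-0.51  0.34  1.76  0.    1.04  1.05]
```

View pics/w_nut.png

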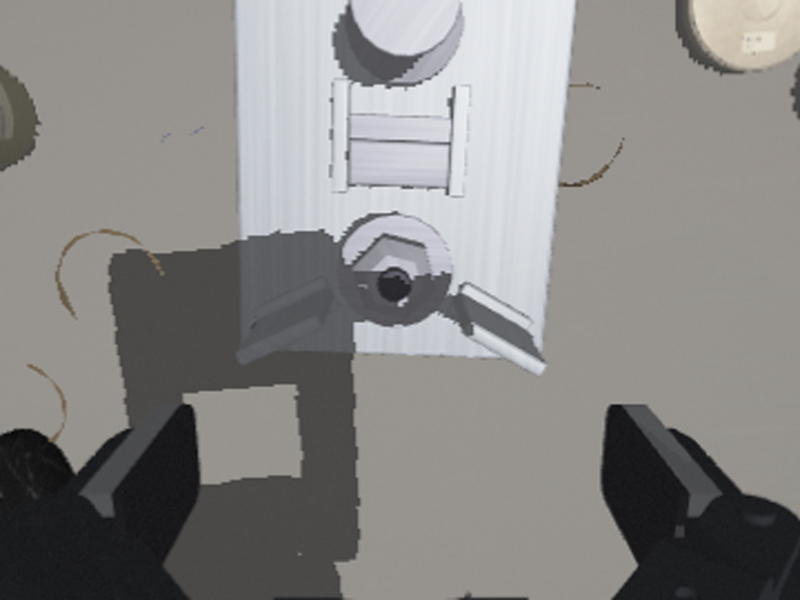

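View pics/w_stand.png

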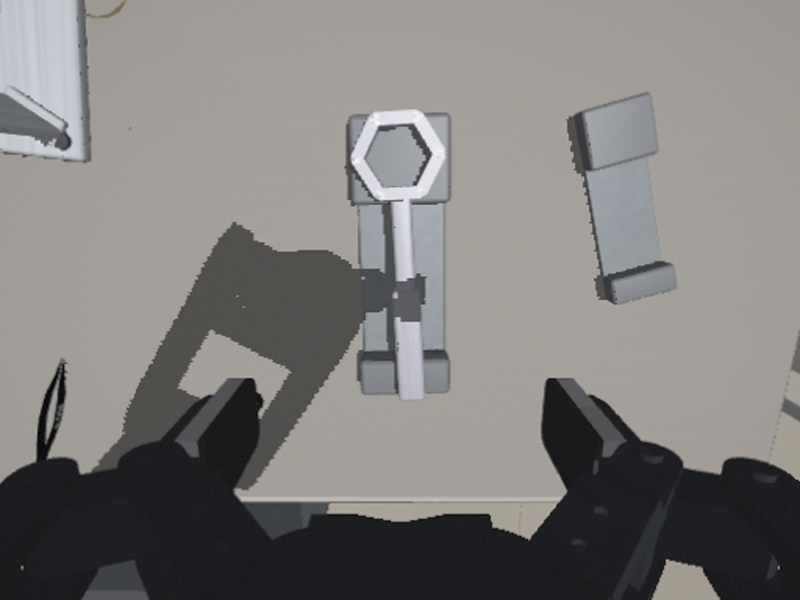

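The nut close-up shows the boss centred at about (396,270) in the crop, the stud near (394,285), and plate edges that give the yaw. In the stand view the ring centre is at (398,155), the handle end at (411,398), the large pad spans 348–450 × 114–203, and the small pad spans 359–450 × 352–394. I'll compute positions from these and enlarge the nut.

```bash
python3 - <<'E'
from h import *
import pickle
d=pickle.load(open("w.pkl","rb"))
c,T=d["nut"]; s=1/2.2222
def q(u,v,z): return px2w(c,T,(u*s+76-.3,v*s+60-.3),z)
P={n:q(*a) for n,a in dict(boss=(396,270,.042),stud=(395,284,.071),L0=(236,0,.012),L1=(240,235,.012),R0=(576,0,.012),R1=(547,340,.012),F0=(250,350,.012),F1=(500,358,.012),WL=(283,313,.072),WR=(507,327,.072)).items()}
for n in P: print(n,P[n].round(4))
ang=lambda a,b:np.degrees(np.arctan2(*(P[b]-P[a])[[1,0]]))
print(ang("L1","L0"),ang("R1","R0"),ang("F1","F0")-90)
c2,T2=d["stand"]; s=1/1.5625
q2=lambda u,v,z: px2w(c2,T2,(u*s-.2,v*s-.2),z)
P={n:q2(*a) for n,a in dict(ring=(398,154,.048),front=(402,198,.048),hend=(411,399,.048),shk=(401,203,.048),pA=(352,116,.03),pB=(450,114,.03),pC=(450,203,.03),pD=(352,205,.03),sA=(359,354,.03),sB=(449,353,.03),sC=(449,392,.03),sD=(359,394,.03)).items()}
for n in P: print(n,P[n].round(4))
print("wrench",ang("hend","ring"),np.linalg.norm(P["ring"]-P["hend"]))
im=c["image"][:,:,::-1][150:215,215:295]
im=cv2.resize(im,(800,650)[:2],interpolation=cv2.INTER_CUBIC)[:600]
im=cv2.convertScaleAbs(im,alpha=1.3,beta=20)
cv2.imwrite("pics/nutz.png",im)
E
```

```text
boss [0.6429 0.0389 0.042 ]
stud [0.6428 0.0392 0.071 ]
L0 [0.7781 0.1072 0.012 ]
L1 [0.6621 0.1216 0.012 ]
R0 [ 0.7648 -0.0596  0.012 ]
R1 [ 0.5897 -0.0412  0.012 ]
F0 [0.5969 0.1252 0.012 ]
F1 [ 0.5811 -0.0146  0.012 ]
WL [0.6334 0.0917 0.072 ]
WR [ 0.6185 -0.0109  0.072 ]
-7.061495095696744 -5.9975048228353325 -6.459702853890633
ring [ 0.5807 -0.2671  0.048 ]
front [ 0.5528 -0.2698  0.048 ]
hend [ 0.4068 -0.2768  0.048 ]
shk [ 0.5495 -0.2691  0.048 ]
pA [ 0.6059 -0.2361  0.03  ]
pB [ 0.6072 -0.302   0.03  ]
pC [ 0.5487 -0.3036  0.03  ]
pD [ 0.5472 -0.2347  0.03  ]
sA [ 0.4355 -0.2372  0.03  ]
sB [ 0.4364 -0.306   0.03  ]
sC [ 0.404  -0.3069  0.03  ]
sD [ 0.4021 -0.2365  0.03  ]
wrench 3.1832553941184 0.17415846811521007
```

View pics/nutz.png

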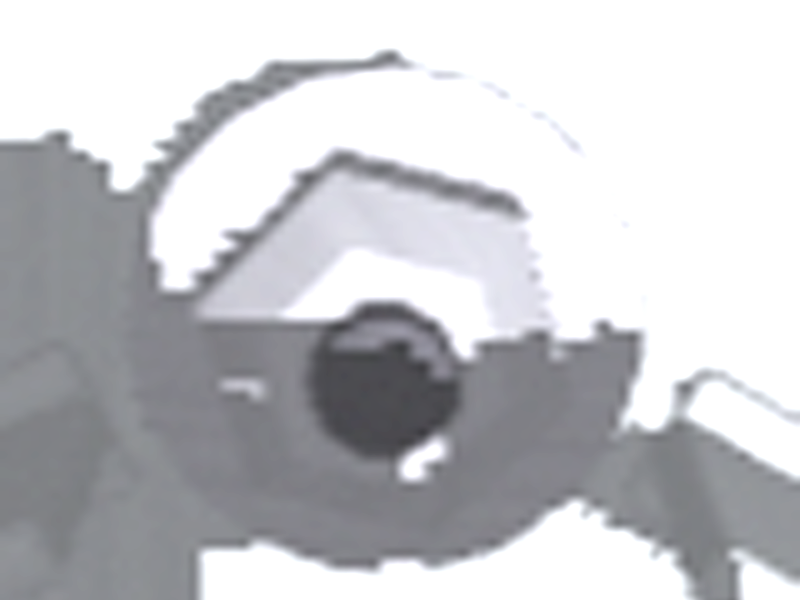

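```bash
python3 - <<'E'
from h import *
import pickle
c,T=pickle.load(open("w.pkl","rb"))["nut"]
q=lambda u,v,z:px2w(c,T,(215+u/10-.45,150+v/10-.45),z)
N=np.array([.643,.039,0])
A=[q(u,v,.056) for u,v in((195,308),(340,163),(522,212))]
for a in A: e=(a-N);print(e.round(4),np.hypot(*e[:2]).round(4),np.degrees(np.arctan2(e[1],e[0])).round(1))
for a,b in((0,1),(1,2)):
    e=A[b]-A[a];print(np.hypot(*e[:2]),np.degrees(np.arctan2(e[1],e[0])))
print(q(383,380,.071))
for z in(.1,):
  for x,y,a in((.481,-.272,.045),):
    print(manip.solve_ik([x,y,z],rv(a)).round(2))
for a in range(-50,51,10):
    w=np.radians(a-6.5);p=N[:2]-.115*np.array([np.cos(w),np.sin(w)])
    j=manip.solve_ik([*p,.06],rv(w));print(a,None if j is None else j.round(2))
E
```

```text
[0.0055 0.0205 0.056 ] 0.0212 74.9
[0.0198 0.0038 0.056 ] 0.0201 10.9
[ 0.0131 -0.0148  0.056 ] 0.0198 -48.5
0.021899066943953733 -49.45624973624604
0.019779176333459596 -109.76941973304882
[0.64276393 0.03977871 0.071     ]
[-0.54  0.54  1.88 -0.    0.72  0.99]
-50 None
-40 None
-30 [0.17 0.62 1.87 0.   0.65 2.38]
-20 [ 0.14  0.61  1.9  -0.    0.64  2.18]
-10 [ 0.11  0.6   1.92 -0.    0.62  1.97]
0 [0.08 0.59 1.93 0.   0.62 1.76]
10 [ 0.04  0.59  1.94 -0.    0.61  1.55]
20 [0.   0.59 1.93 0.   0.62 1.34]
30 [-0.03  0.6   1.92 -0.    0.62  1.13]
40 [-0.07  0.61  1.9  -0.    0.64  0.92]
50 [-0.09  0.62  1.87 -0.    0.65  0.72]
```

Measurements:

| Item | Value |
|---|---|
| Nut axis | (0.643, 0.039) |
| Fixture yaw | about −6.5° |
| Nut angle | about 13° (0.23 rad) |
| Wrench ring to handle end | 174 mm, against about 175 mm expected |
| Wrench yaw | about 3° |

I'll grasp the wrench with the tool half-turned so joint 6 keeps its range.

```bash
cat >> h.py <<'E'
N=np.array([.643,.039]); FY=np.radians(-6.5); RING=np.array([.5807,-.2671]); WY=np.radians(3.2)
def pose(ring,w,zr):
    """TCP pose putting the ring centre at ring (xy), height zr, wrench yaw w; gripped with the tool half turned"""
    p=np.asarray(ring)-.115*np.array([np.cos(w),np.sin(w)])
    return [*p,zr+.003],rv(w+np.pi)
def st(*a): print(*a,"t",round(manip.get_time(),1),"F",manip.get_contact_force().round(1),"M",manip.get_torque().round(2),"z",manip.get_position()[2].round(4),"w",round(manip.get_width(),4))
E
python3 - <<'E'
from h import *
p,o=pose(RING,WY,.14); manip.command_gripper(.06,100); manip.move_to(p,o); st("above")
p,o=pose(RING,WY,.039); manip.servo_line(p,o,.15); st("down")
manip.command_gripper(0.0,110); st("closed")
p[2]=.10; manip.servo_line(p,o,.1); st("lifted")
w=FY+np.radians(41)
manip.move_to(*pose(N,w,.11)); manip.hold(.2); st("above nut")
c=manip.camera("top");T=c["cam_to_world"]
u,v=w2px(c,T,[*N,.12]).round().astype(int);print(u,v,w2px(c,T,[*(N-.174*np.array([np.cos(w),np.sin(w)])),.12]))
im=c["image"][v-45:v+60,u-70:u+70,::-1];cv2.imwrite("pics/up.png",cv2.resize(im,(800,600),interpolation=cv2.INTER_CUBIC))
E
```

```text
above t 7.5 F [ 0.2 -0.5  0.2] M [-0.01  0.03  0.  ] z 0.1431 w 0.0602
down t 8.3 F [ 0.6 -0.9 -0.1] M [-0.01  0.02  0.03] z 0.0425 w 0.0596
closed t 8.8 F [-1.4  0.6  7.3] M [0.15 0.19 0.05] z 0.0431 w 0.0183
lifted t 9.5 F [-0.5  0.5 -0.9] M [-0.01  0.11 -0.02] z 0.0998 w 0.0184
above nut t 10.7 F [ 0.2 -1.1 -1.8] M [-0.01  0.01 -0.04] z 0.1129 w 0.0181
223 186 [253.87152279 230.71850539]
```

View pics/up.png

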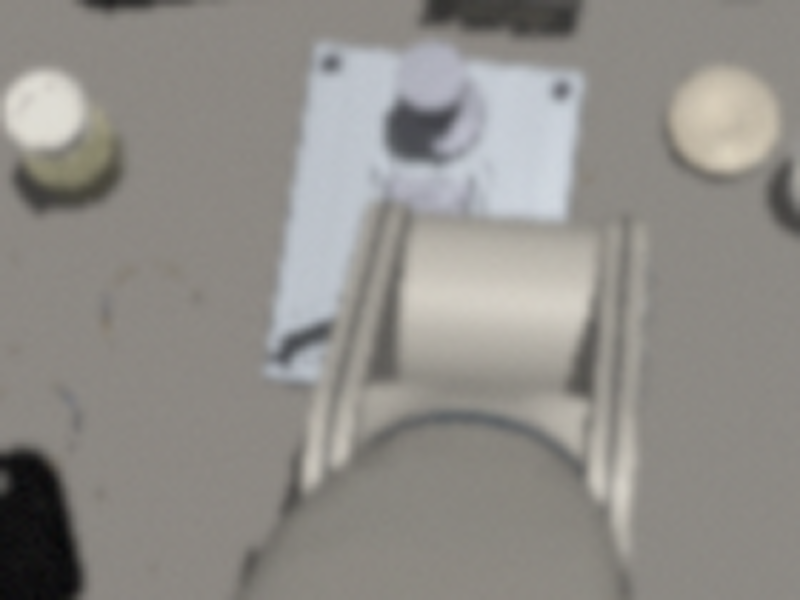

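The picture shows that the arm hides the ring from the top camera. The force and width readings show the wrench is held, so I'll descend under force watch.

```bash
cat >> h.py <<'E'
def descend(ring,w,z0,z1=.0515,dz=.003,lim=8):
    p,o=pose(ring,w,z0); manip.servo_line(p,o,.1); f0=manip.get_contact_force()
    z=z0
    while z>z1+1e-6:
        z=max(z-dz,z1); p,o=pose(ring,w,z); manip.servo_line(p,o,.05)
        f=manip.get_contact_force()-f0
        if np.abs(f).max()>lim: st("contact",z,f.round(1)); return z
    st("seated?",z,(manip.get_contact_force()-f0).round(1)); return z
E
python3 - <<'E'
from h import *
descend(N,FY+np.radians(41),.08)
E
```

```text
seated? 0.0515 [0.6 1.1 3.9] t 13.7 F [0.2 1.3 1.3] M [ 0.27 -0.14  0.08] z 0.0547 w 0.0181
```

Seated without a jam. Now the first stroke.

```bash
cat >> h.py <<'E'
def stroke(a0,a1,step=7,lim=25,z=.0515,rate=.1):
    n=int(np.ceil(abs(a1-a0)/step)); log=[]
    for a in np.linspace(a0,a1,n+1)[1:]:
        w=FY+np.radians(a); manip.servo_line(*pose(N,w,z),rate)
        f=manip.get_contact_force(); t=np.array([-np.sin(w),np.cos(w)])
        r=np.array([np.cos(w),np.sin(w)])
        log.append((round(a,1),round(float(f[:2]@t),1),round(float(f[:2]@r),1),round(float(f[2]),1)))
        if np.abs(f).max()>lim: print("LIMIT");break
    print(*log); st("end"); return a
E
python3 - <<'E'
from h import *
stroke(41,-42)
E
```

```text
(np.float64(34.1), 1.2, 3.6, -0.6) (np.float64(27.2), 2.7, 2.3, 1.6) (np.float64(20.2), 2.4, 2.2, 2.3) (np.float64(13.3), 2.5, 2.5, 2.9) (np.float64(6.4), 1.8, 2.4, 3.5) (np.float64(-0.5), 1.4, 3.5, 3.7) (np.float64(-7.4), 1.6, 3.3, 3.1) (np.float64(-14.3), 0.9, 3.5, 3.8) (np.float64(-21.2), 0.6, 4.4, 3.6) (np.float64(-28.2), -0.6, 5.2, 2.8) (np.float64(-35.1), -0.4, 4.9, 4.2) (np.float64(-42.0), -0.1, 5.4, 4.4)
end t 17.2 F [ 3.5 -4.1  4.4] M [-0.9  -0.86 -0.28] z 0.0543 w 0.0184
```

```bash
python3 - <<'E'
from h import *
import pickle
w=FY+np.radians(-38); manip.servo_line(*pose(N,w,.0515),.1); st("relax")
p,o=pose(N,w,.09); manip.servo_line(p,o,.08); st("lift")
w=FY+np.radians(20); t=np.array([-np.sin(w),np.cos(w)])
q=N-.11*t-.01*np.array([np.cos(w),np.sin(w)])
manip.move_to([*q,.22],rv(w+np.pi)); manip.hold(.2); st("look")
c,T=wrist(); pickle.dump((c,T),open("w2.pkl","wb"))
print(w2px(c,T,[*N,.06]))
cv2.imwrite("pics/look.png",cv2.resize(c["image"][:,:,::-1],(800,600),interpolation=cv2.INTER_CUBIC))
E
```

```text
relax t 17.5 F [ 2.2 -2.6  4.2] M [-0.7  -0.64  0.17] z 0.0544 w 0.0183
lift t 18.1 F [-0.6 -0.  -3. ] M [-0.02  0.1   0.  ] z 0.0926 w 0.0181
look t 19.5 F [-0.1 -0.  -2.1] M [-0.04  0.1  -0.  ] z 0.2193 w 0.018
[368.9487993 196.1957402]
```

View pics/look.png

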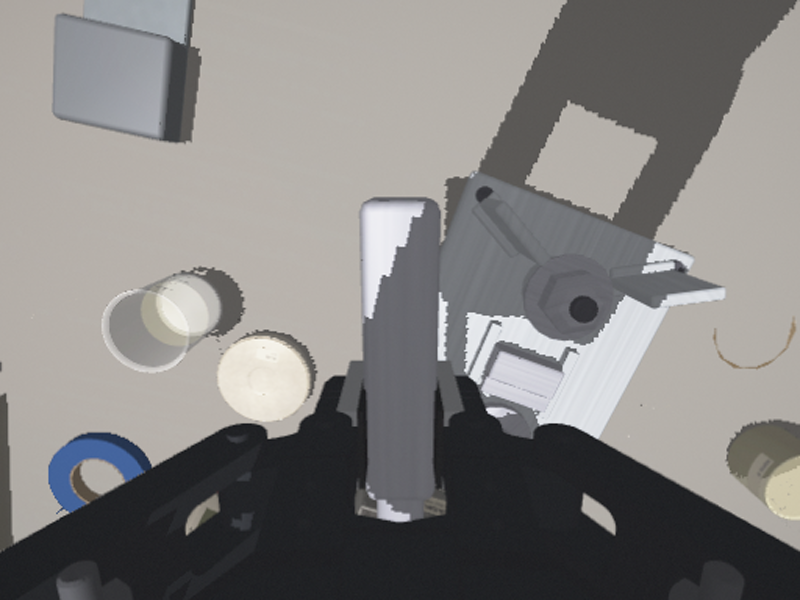

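The nut is visible at about (572,298) and has turned; the jaw has also moved. The handle lies straight in the grip, with its end at (400,200). I'll enlarge the nut.

```bash
python3 - <<'E'
from h import *
import pickle
c,T=pickle.load(open("w2.pkl","rb"))
im=c["image"][162:222,325:405,::-1]
im=cv2.convertScaleAbs(cv2.resize(im,(800,600),interpolation=cv2.INTER_CUBIC),alpha=2,beta=-40)
cv2.imwrite("pics/look2.png",im)
# where is the handle end relative to the tool
w=FY+np.radians(20); e=px2w(c,T,(400/1.5625-.2,199/1.5625-.2),manip.get_position()[2]-.003+.009)
print("end from TCP",np.round((e-manip.get_position())[:2]@np.array([[np.cos(w),-np.sin(w)],[np.sin(w),np.cos(w)]]),4))
for z,u,v in((.071,584,309),): print(px2w(c,T,(u/1.5625-.2,v/1.5625-.2),z))
E
```

```text
end from TCP [-0.0619  0.0005]
[0.64129679 0.03872486 0.071     ]
```

View pics/look2.png

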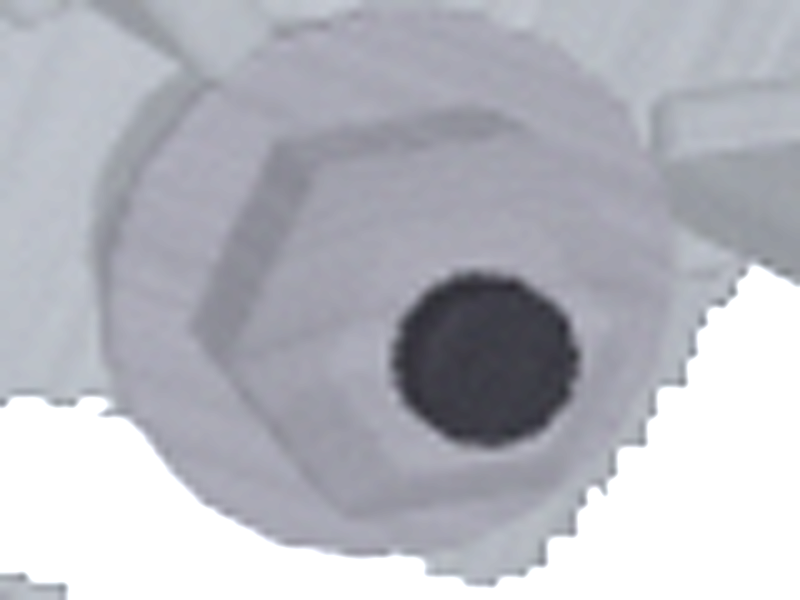

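```bash
python3 - <<'E'
from h import *
import pickle
c,T=pickle.load(open("w2.pkl","rb"))
q=lambda u,v,z:px2w(c,T,(325+u/10-.45,162+v/10-.45),z)
for S,z in(([(228,358),(318,168),(520,130)],.056),([(193,325),(275,145),(490,108)],.042),([(345,515),(228,358)],.056)):
    A=[q(*s,z) for s in S]
    for a,b in zip(A,A[1:]):
        e=b-a; an=np.degrees(np.arctan2(e[1],e[0])-FY)+90
        print(z,np.hypot(*e[:2]).round(4),"flat rel mod60",round(an%60,1))
E
```

```text
0.056 0.0202 flat rel mod60 29.3
0.056 0.0194 flat rel mod60 31.0
0.042 0.0199 flat rel mod60 29.9
0.042 0.0216 flat rel mod60 30.1
0.056 0.0206 flat rel mod60 28.6
```

The nut is now at 90° (1.57 rad) and needs 53° more. I'll reseat at rel +25°, shifting 1.5 mm forward because the radial force says the ring sat back, and stroke to the stop.

```bash
sed -i 's/-.115\*np.array(\[np.cos(w),np.sin(w)\])$/-.1135*np.array([np.cos(w),np.sin(w)])/' h.py; grep -c 1135 h.py; python3 - <<'E'
from h import *
w=FY+np.radians(25)
manip.move_to(*pose(N,w,.11)); manip.servo_line(*pose(N,w,.085)); 
z=descend(N,w,.08)
if z<.052:
    a=stroke(25,-25)
    stroke(a,-44,step=1.5,lim=16)
E
```

```text
1
seated? 0.0515 [-4.1 -0.6  2.5] t 23.4 F [-3.7 -1.1  1.2] M [-0.03  0.29  0.01] z 0.0547 w 0.0185
(np.float64(18.8), -0.2, -5.7, 3.4) (np.float64(12.5), -0.7, -6.1, 3.1) (np.float64(6.2), -0.0, -6.0, 3.9) (np.float64(0.0), -0.1, -6.2, 4.8) (np.float64(-6.2), -0.7, -6.0, 2.8) (np.float64(-12.5), 0.2, -5.7, 3.0) (np.float64(-18.8), -0.5, -6.3, 3.5) (np.float64(-25.0), -0.2, -6.0, 2.7)
end t 25.6 F [-5.2  2.9  2.7] M [ 0.24  0.5  -0.13] z 0.0545 w 0.018
(np.float64(-26.5), -2.8, -5.7, 3.8) (np.float64(-27.9), -1.4, -4.5, 4.0) (np.float64(-29.4), -2.0, -5.1, 3.2) (np.float64(-30.8), -2.7, -5.7, 3.6) (np.float64(-32.3), -2.2, -5.0, 3.5) (np.float64(-33.8), -2.5, -4.4, 3.4) (np.float64(-35.2), -2.6, -5.7, 3.1) (np.float64(-36.7), -3.4, -4.2, 4.0) (np.float64(-38.2), -4.9, -4.4, 4.0) (np.float64(-39.6), -6.8, -4.9, 4.7) (np.float64(-41.1), -7.5, -3.5, 4.0) (np.float64(-42.5), -9.7, -2.9, 4.5) (np.float64(-44.0), -9.9, -3.2, 5.9)
end t 28.8 F [-9.7 -3.8  5.9] M [-0.94  1.1   1.01] z 0.0542 w 0.0182
```

The tangential force climbs from −36°, right where the stop was expected. I'll back off, lift and check the nut.

```bash
python3 - <<'E'
from h import *
import pickle
manip.hold(.15)
w=FY+np.radians(-33); manip.servo_line(*pose(N,w,.0515),.1); st("relax")
manip.servo_line(*pose(N,w,.09),.08); st("lift")
w=FY+np.radians(20); t=np.array([-np.sin(w),np.cos(w)])
q=N-.11*t-.01*np.array([np.cos(w),np.sin(w)])
manip.move_to([*q,.22],rv(w+np.pi)); manip.hold(.2); st("look")
c,T=wrist(); pickle.dump((c,T),open("w3.pkl","wb"))
im=c["image"][162:222,325:405,::-1]
im=cv2.convertScaleAbs(cv2.resize(im,(800,600),interpolation=cv2.INTER_CUBIC),alpha=2,beta=-40)
cv2.imwrite("pics/look3.png",im)
E
```

```text
relax t 29.3 F [-5.7  3.4  1.9] M [0.09 0.76 0.24] z 0.0545 w 0.0182
lift t 30.0 F [  8.8 -12.7 -11.1] M [-1.63 -0.87 -0.1 ] z 0.0933 w 0.0181
look t 31.3 F [ 0.4  0.8 -2.2] M [-0.05  0.02  0.02] z 0.2193 w 0.0177
```

View pics/look3.png

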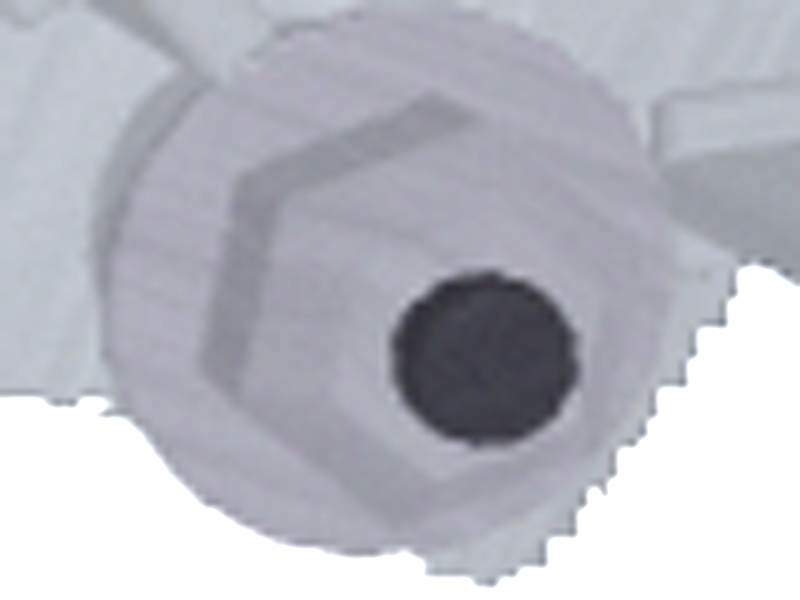

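```bash
python3 - <<'E'
from h import *
import pickle
c,T=pickle.load(open("w3.pkl","rb"))
q=lambda u,v,z:px2w(c,T,(325+u/10-.45,162+v/10-.45),z)
for S,z in(([(235,395),(278,203),(472,117)],.056),([(200,375),(237,180),(432,95)],.042),([(395,522),(235,395)],.056)):
    A=[q(*s,z) for s in S]
    for a,b in zip(A,A[1:]):
        e=b-a; an=np.degrees(np.arctan2(e[1],e[0])-FY)+90
        print(z,np.hypot(*e[:2]).round(4),"nut rad",np.radians(180-an%60).round(3),np.radians(120-an%60).round(3))
cv2.imwrite("pics/full3.png",cv2.resize(c["image"][:,:,::-1],(800,600),interpolation=cv2.INTER_CUBIC))
E
```

```text
0.056 0.0194 nut rad 2.404 1.357
0.056 0.0197 nut rad 2.353 1.306
0.042 0.0205 nut rad 2.375 1.328
0.042 0.0207 nut rad 2.361 1.314
0.056 0.0214 nut rad 2.404 1.357
```

View pics/full3.png

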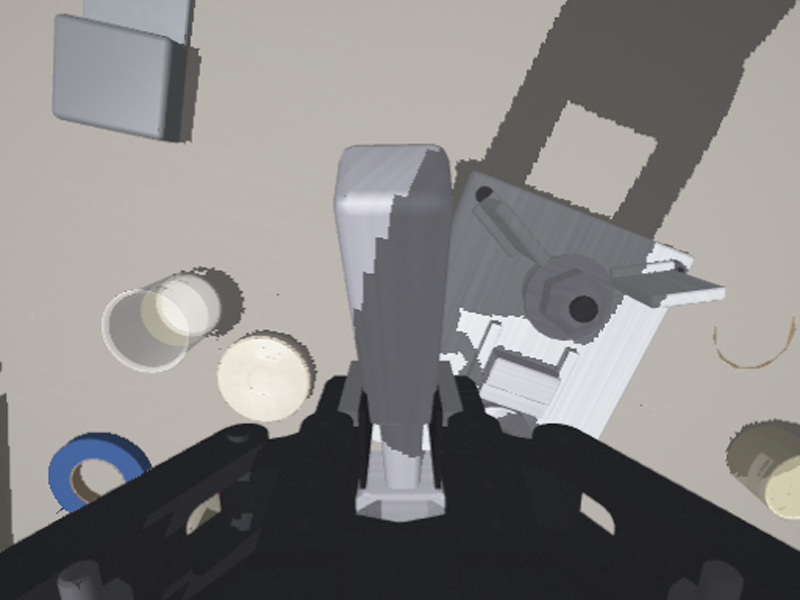

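The picture shows the wrench pitched in the grip, with its handle end raised. It snagged on the nut as I lifted, and the drag probably turned the nut back from its stop to about 2.38 rad. I'll level the wrench by pressing it onto the stand, regrip it, and check the handle end against the earlier look picture from the same pose.

```bash
python3 - <<'E'
from h import *
import pickle
g=RING-.115*np.array([np.cos(WY),np.sin(WY)]); o=rv(WY+np.pi)
manip.move_to([*g,.16],o); st("above"); manip.command_gripper(0,50)
for z in np.arange(.135,.042,-.012).tolist()+[.043]:
    manip.servo_line([*g,z],o,.1); f=manip.get_contact_force(); print(round(z,3),f.round(1))
    if np.abs(f).max()>35: print("STOP");break
else:
    manip.command_gripper(.035); manip.hold(.15); st("open"); manip.command_gripper(0,115); st("closed")
E
```

```text
above t 32.5 F [-0.4 -0.  -1.8] M [0.03 0.01 0.01] z 0.1605 w 0.0176
0.135 [ 0.4 -0.4 -2.6]
0.123 [-0.4  0.1 -2.1]
0.111 [1.2 2.2 4.7]
0.099 [0.9 1.7 4.3]
0.087 [0.1 1.1 5.4]
0.075 [0.5 1.8 2.4]
0.063 [-1.  -1.   3.1]
0.051 [-1.6  0.3  5.8]
0.043 [-9.5  4.5 45.8]
STOP
```

```bash
python3 - <<'E'
from h import *
import pickle
manip.command_gripper(.035); manip.hold(.1); st("open"); 
g=RING-.115*np.array([np.cos(WY),np.sin(WY)]); o=rv(WY+np.pi)
manip.servo_line([*g,.0425],o); st("z")
manip.command_gripper(0,115); st("closed")
manip.servo_line([*g,.11],o,.15); st("lift")
w=FY+np.radians(20); t=np.array([-np.sin(w),np.cos(w)])
q=N-.11*t-.01*np.array([np.cos(w),np.sin(w)])
manip.move_to([*q,.22],rv(w+np.pi)); manip.hold(.1); st("look")
c,T=wrist(); pickle.dump((c,T),open("w4.pkl","wb"))
I={k:cv2.cvtColor(pickle.load(open(k+".pkl","rb"))[0]["image"],cv2.COLOR_RGB2GRAY).astype(int) for k in("w2","w3","w4")}
for k in I: print(k,"col 242:",I[k][85:150:1,242].tolist())
for k in I: print(k,"row 170:",I[k][170,222:290].tolist())
for k in("w2","w3"): print(k,"nut-region diff",np.abs(I[k]-I["w4"])[165:220,335:395].mean(),"handle diff",np.abs(I[k]-I["w4"])[85:220,225:285].mean())
E
```

```text
open t 35.6 F [ 0.2  0.3 -0.5] M [ 0.01 -0.02 -0.  ] z 0.0426 w 0.0351
z t 35.9 F [ 0.4  0.1 -0.2] M [ 0.01 -0.08  0.01] z 0.0422 w 0.0348
closed t 36.1 F [-1.4  1.4  4.1] M [ 0.07  0.18 -0.04] z 0.0427 w 0.0179
lift t 36.7 F [-0.2  0.9 -2.3] M [-0.01  0.08  0.01] z 0.1097 w 0.0182
look t 38.0 F [ 0.1 -0.4 -2.7] M [-0.01 -0.   -0.03] z 0.2189 w 0.0181
w2 col 242: [179, 178, 179, 179, 179, 179, 179, 179, 179, 179, 179, 179, 179, 179, 179, 180, 179, 180, 180, 179, 179, 180, 180, 180, 179, 180, 179, 179, 180, 179, 180, 180, 180, 180, 180, 180, 180, 179, 178, 180, 180, 116, 93, 103, 147, 175, 191, 207, 220, 229, 236, 239, 238, 238, 238, 238, 238, 239, 239, 238, 238, 238, 238, 238, 238]
w3 col 242: [181, 181, 181, 182, 182, 181, 181, 141, 129, 153, 156, 158, 157, 155, 156, 156, 156, 156, 156, 157, 158, 160, 163, 165, 165, 164, 162, 161, 163, 164, 164, 166, 167, 168, 168, 169, 168, 176, 184, 191, 199, 209, 217, 223, 230, 229, 226, 222, 218, 214, 208, 203, 197, 191, 189, 190, 189, 189, 190, 190, 189, 190, 189, 190, 189]
w4 col 242: [221, 231, 236, 237, 237, 237, 237, 237, 237, 237, 237, 237
[... 727 characters left out ...]
9, 101, 100, 101, 101, 101, 101, 100, 100, 98, 100, 98, 98, 98, 97, 99, 98, 98, 98, 99, 99, 99, 99, 99, 100, 101, 100, 100, 99, 100, 99, 98, 97, 99, 98, 98, 99, 98, 99, 99, 100, 100, 100, 99, 98, 103, 116, 119, 120]
w4 row 170: [180, 179, 179, 178, 180, 178, 179, 179, 179, 158, 160, 182, 201, 216, 225, 227, 228, 229, 229, 230, 231, 232, 232, 232, 230, 229, 229, 231, 231, 168, 107, 107, 107, 107, 105, 106, 106, 104, 104, 106, 106, 106, 106, 108, 107, 108, 108, 106, 106, 106, 105, 106, 106, 105, 104, 103, 100, 99, 98, 95, 106, 115, 116, 118, 119, 119, 118, 117]
w2 nut-region diff 6.055757575757576 handle diff 19.218888888888888
w3 nut-region diff 6.871212121212121 handle diff 43.18617283950617
```

```bash
python3 - <<'E'
from h import *
import pickle
D={k:pickle.load(open(k+".pkl","rb")) for k in("w2","w4")}
w=FY+np.radians(20)
for k in D:
    c,T=D[k]; g=cv2.cvtColor(c["image"],cv2.COLOR_RGB2GRAY).astype(int)
    for col in(242,250,262): 
        d=np.diff(g[40:150,col]); r=40+int(np.argmax(np.abs(d))); print(k,col,r,d.min(),d.max(),"first",40+int(np.argmax(np.abs(d)>25)))
    print(g[60:90,250].tolist())
    tc=np.array([0,0,.22])
for row in (126,80,78,76,74):
    c,T=D["w4"]; e=px2w(c,T,(256,row),.22+.006); q=N-.11*np.array([-np.sin(w),np.cos(w)])-.01*np.array([np.cos(w),np.sin(w)])
    print(row,(e[:2]-q)@np.array([np.cos(w),np.sin(w)]))
I={k:cv2.cvtColor(pickle.load(open(k+".pkl","rb"))[0]["image"],cv2.COLOR_RGB2GRAY).astype(np.float32) for k in("w2","w3","w4")}
roi=lambda k:I[k][180:196,343:356]  # sunless left flats of the nut
for k in("w2","w3"):
    a=I[k][174:206,338:364]; r=cv2.matchTemplate(I["w4"][170:210,334:368],a,cv2.TM_CCOEFF_NORMED); print(k,r.max(),np.unravel_index(r.argmax(),r.shape))
E
```

```text
w2 242 125 -64 44 first 125
w2 250 125 -62 28 first 125
w2 262 142 -62 28 first 125
[178, 177, 179, 178, 178, 178, 178, 178, 178, 178, 177, 178, 179, 178, 178, 179, 178, 179, 179, 179, 179, 178, 179, 178, 179, 178, 179, 179, 179, 179]
w4 242 78 -33 32 first 78
w4 250 80 -31 34 first 79
w4 262 144 -62 23 first 79
[177, 177, 177, 178, 177, 178, 178, 177, 178, 177, 177, 177, 177, 177, 177, 178, 178, 178, 177, 156, 125, 159, 182, 197, 211, 223, 230, 235, 236, 235]
126 -0.06384872631043828
80 -0.07973723695321439
78 -0.08040229532054394
76 -0.0810653065513322
74 -0.08172628191588775
w2 0.8626499 (np.int64(6), np.int64(6))
w3 0.9482636 (np.int64(5), np.int64(6))
```

The wrench slid 16 mm in the grip, so the grip-to-ring distance is now 98 mm. It is level, and the nut is unchanged at about 2.38 rad. I'll reseat at rel −19°, turn gently to the stop, re-centre within the play, then lift in force-checked steps.

```bash
sed -i 's/-.1135\*np/-.0982*np/' h.py; python3 - <<'E'
from h import *
w=FY+np.radians(-19)
manip.move_to(*pose(N,w,.10)); manip.hold(.1); st("above")
z=descend(N,w,.078,dz=.005)
if z<.052:
    a=stroke(-19,-27,step=4); a=stroke(a,-39,step=1.5,lim=13)
E
```

```text
above t 39.0 F [-1.3 -0.6 -1.6] M [-0.05  0.04 -0.  ] z 0.1039 w 0.0178
seated? 0.0515 [1.2 0.3 0.5] t 40.9 F [ 1.1 -0.3 -1.3] M [ 0.02 -0.02  0.03] z 0.0546 w 0.0179
(np.float64(-23.0), 1.5, 1.0, -0.5) (np.float64(-27.0), -0.2, 4.2, -1.7)
end t 41.4 F [ 3.4 -2.5 -1.7] M [-0.39 -0.51 -0.04] z 0.0547 w 0.0177
(np.float64(-28.5), -0.3, 5.4, -1.7) (np.float64(-30.0), -0.8, 6.3, -1.8) (np.float64(-31.5), -1.3, 5.3, -1.1) (np.float64(-33.0), -1.6, 5.0, -1.1) (np.float64(-34.5), -0.9, 5.9, -2.0) (np.float64(-36.0), -2.0, 5.4, -1.1) (np.float64(-37.5), -1.6, 6.7, -0.5) (np.float64(-39.0), -4.7, 5.9, -0.8)
end t 43.4 F [ 0.8 -7.5 -0.8] M [-1.23 -0.37  0.58] z 0.0544 w 0.0181
```

```bash
python3 - <<'E'
from h import *
stroke(-39,-44.5,step=1.1,lim=14); manip.hold(.15); st("held")
for a in(-35,-32):
    w=FY+np.radians(a); manip.servo_line(*pose(N,w,.0515),.1); st(a)
E
```

```text
(np.float64(-40.1), -5.8, 7.2, 0.9) (np.float64(-41.2), -6.5, 7.3, -0.1) (np.float64(-42.3), -8.0, 9.1, 1.7) (np.float64(-43.4), -9.9, 8.3, 2.7) (np.float64(-44.5), -10.0, 9.7, 2.7)
end t 44.6 F [ -1.7 -13.8   2.7] M [-2.07  0.18  1.32] z 0.0541 w 0.0184
held t 44.8 F [ -1.1 -13.2   2.2] M [-2.17  0.13  1.32] z 0.0541 w 0.0179
-35 t 45.1 F [ 3.9 -5.  -1.5] M [-0.85 -0.52  0.32] z 0.0546 w 0.0178
-32 t 45.4 F [ 5.  -2.8 -2.6] M [-0.51 -0.65  0.1 ] z 0.0547 w 0.0178
```

```bash
sed -i 's/-.0982\*np/-.0974*np/' h.py; python3 - <<'E'
from h import *
w=FY+np.radians(-29); manip.servo_line(*pose(N,w,.0515),.1); st(-29)
for z in(.056,.061,.066,.073,.085):
    manip.servo_line(*pose(N,w,z),.06); f=manip.get_contact_force(); print(z,f.round(1))
    if np.abs(f).max()>7: print("STOP"); break
E
```

```text
-29 t 45.6 F [ 1.7  0.1 -1.6] M [-0.04 -0.38  0.22] z 0.0546 w 0.0179
0.056 [  6.2  -3.5 -11.5]
STOP
```

```bash
python3 - <<'E'
from h import *
def at(a,z,dr=0,rate=.1):
    w=FY+np.radians(a); manip.servo_line(*pose(N+dr*np.array([np.cos(w),np.sin(w)]),w,z),rate); f=manip.get_contact_force()
    r=np.array([np.cos(w),np.sin(w)]);t=np.array([-r[1],r[0]]); return np.array([f[:2]@t,f[:2]@r,f[2],manip.get_torque()[2]]).round(1)
for a,dr in((-26,.0005),(-23,.0005),(-33,.0005),(-36,.0005)):
    d=at(a,.0515,dr); u=at(a,.055,dr); print(a,dr,d,u,round(manip.get_time(),1))
    if u[2]>-5:
        ok=True
        for z in(.060,.065,.072,.085):
            u=at(a,z,dr); print(z,u)
            if u[2]<-7: ok=False;break
        if ok: print("FREE",manip.get_time()); break
E
```

```text
-26 0.0005 [-0.8 -0.2 -1.2  0.4] [ -0.4   2.4 -10.5   0.4] 46.4
-23 0.0005 [ 0.2 -2.2 -1.2  0.2] [ 1.3 -1.6 -4.1  0.2] 46.9
0.06 [ 1.7 -3.4 -4.7  0.2]
0.065 [ 1.  -3.  -2.8  0.1]
0.072 [ 0.2  0.7 -2.1 -0. ]
0.085 [ 0.2 -0.5 -2.5  0. ]
FREE 47.9
```

The wrench lifted free and the nut should be at its stop. I'll check its angle numerically from the look pose, which is on the way back.

```bash
python3 - <<'E'
from h import *
import pickle
w=FY+np.radians(20); t=np.array([-np.sin(w),np.cos(w)])
q=N-.11*t-.01*np.array([np.cos(w),np.sin(w)])
w0=FY+np.radians(-23);p,o=pose(N,w0,.12);manip.servo_line(p,o,.2)
manip.move_to([*q,.22],rv(w+np.pi)); manip.hold(.15); st("look")
c,T=wrist(); pickle.dump((c,T),open("w5.pkl","wb"))
# synthesise: model hexagon edges (z=.056 and .042) vs gradient image, fit nut angle
def score(k):
    c,T=pickle.load(open(k+".pkl","rb")); g=cv2.cvtColor(c["image"],cv2.COLOR_RGB2GRAY).astype(np.float32)
    g=cv2.GaussianBlur(g,(0,0),.8); G=np.minimum(np.hypot(cv2.Sobel(g,5,1,0),cv2.Sobel(g,5,0,1)),60)
    c0=px2w(c,T,(584/1.5625-.2,309/1.5625-.2),.071)[:2]
    best=[]
    for a in np.arange(0,60,1.):
        s=0;n=0
        for z in(.056,.042):
            for i in range(6):
                m=np.radians(a+60*i)+FY
                if (np.cos(m-FY-np.pi*.97))<.3 and 0: continue
                for y in np.linspace(-.009,.009,9):
                    P=c0+.018*np.array([np.cos(m),np.sin(m)])+y*np.array([-np.sin(m),np.cos(m)])
                    u,v=w2px(c,T,[*P,z]); s+=cv2.getRectSubPix(G,(1,1),(float(u),float(v)))[0,0];n+=1
        best.append((s/n,a))
    best.sort(reverse=True); print(k,[(round(float(s),1),a,round(float(np.radians(180-a)),2)) for s,a in best[:5]])
for k in("w2","w3","w5"): score(k)
g=cv2.cvtColor(c["image"],cv2.COLOR_RGB2GRAY).astype(int)
for col in(242,250,262): d=np.diff(g[40:170,col]); print(col,40+int(np.argmax(np.abs(d)>25)))
E
```

```text
look t 49.3 F [ 0.2 -0.8 -1.5] M [0.01 0.08 0.02] z 0.2187 w 0.018
w2 [(16.0, np.float64(22.0), 2.76), (15.9, np.float64(23.0), 2.74), (15.9, np.float64(21.0), 2.78), (15.8, np.float64(24.0), 2.72), (15.7, np.float64(11.0), 2.95)]
w3 [(16.7, np.float64(39.0), 2.46), (16.7, np.float64(41.0), 2.43), (16.7, np.float64(40.0), 2.44), (16.7, np.float64(42.0), 2.41), (16.6, np.float64(46.0), 2.34)]
w5 [(16.1, np.float64(58.0), 2.13), (16.1, np.float64(57.0), 2.15), (16.1, np.float64(59.0), 2.11), (16.0, np.float64(0.0), 3.14), (16.0, np.float64(56.0), 2.16)]
242 78
250 167
262 79
```

```bash
cat > fit.py <<'E'
from h import *
import pickle,sys
def grid(k,F):
    c,T=pickle.load(open(k+".pkl","rb")); g=cv2.cvtColor(c["image"],cv2.COLOR_RGB2GRAY).astype(np.float32)
    c0=px2w(c,T,(584/1.5625-.2,309/1.5625-.2),.071)[:2]+np.array([0,0]); cam=T[:2,3]-c0
    def samp(P): 
        M=np.linalg.inv(T);K=np.array([[c["fx"],0,c["cx"]],[0,c["fy"],c["cy"]],[0,0,1]])
        uv=cv2.projectPoints(np.array(P),cv2.Rodrigues(M[:3,:3])[0],M[:3,3],K,np.array([c["k1"],0,0,0.]))[0][:,0].astype(np.float32)
        return cv2.remap(g,uv[:,:1].copy(),uv[:,1:].copy(),cv2.INTER_LINEAR).ravel()
    best=[]
    ph=np.arctan2(cam[1],cam[0])
    for dx in np.arange(-.002,.0021,.001):
     for dy in np.arange(-.002,.0021,.001):
      for a in np.arange(0,60,1.):
        tot=[]
        for i in range(6):
            m=np.radians(a+60*i)+FY; f=np.cos(m-ph)
            if f<.55: continue
            n=np.array([np.cos(m),np.sin(m)]);s=np.array([-n[1],n[0]]); C=c0+[dx,dy]
            Y=np.linspace(-.0085,.0085,9)
            band=[[*(C+.018*n+y*s),z] for y in Y for z in(.045,.049,.053)]
            top=[[*(C+.0165*n+y*s),.0565] for y in Y*.9]; out=[[*(C+.0197*n+y*s),.042] for y in Y]
            b,t,o=samp(band),samp(top),samp(out)
            tot.append((min(t.mean(),o.mean())-b.mean())-b.std()*.5)
        best.append((np.mean(tot),a,dx,dy,len(tot)))
    best.sort(reverse=True); print(k,[(round(float(s),1),a,round(float(dx*1e3)),round(float(dy*1e3)),n) for s,a,dx,dy,n in best[:6]],np.degrees(ph))
for k in sys.argv[1:]: grid(k,0)
E
python3 fit.py w2 w3 w4 w5
```

```text
w2 [(7.2, np.float64(30.0), 1, 1, 2), (7.2, np.float64(29.0), 1, 1, 2), (7.2, np.float64(31.0), 1, 1, 2), (7.2, np.float64(28.0), 1, 1, 2), (7.1, np.float64(27.0), 1, 1, 2), (7.0, np.float64(32.0), 1, 1, 2)] -111.21514803353966
w3 [(8.9, np.float64(41.0), 1, 1, 2), (8.9, np.float64(42.0), 1, 1, 2), (8.7, np.float64(40.0), 1, 1, 2), (8.7, np.float64(43.0), 1, 1, 2), (8.5, np.float64(39.0), 1, 1, 2), (8.5, np.float64(44.0), 1, 1, 2)] -111.24615333467925
w4 [(2.3, np.float64(36.0), 2, 2, 2), (2.3, np.float64(35.0), 2, 2, 2), (2.2, np.float64(40.0), 2, 2, 2), (2.2, np.float64(41.0), 2, 2, 2), (2.2, np.float64(37.0), 2, 2, 2), (2.2, np.float64(39.0), 2, 2, 2)] -111.25298805873192
w5 [(8.4, np.float64(47.0), 2, 1, 2), (8.4, np.float64(45.0), 2, 1, 2), (8.4, np.float64(44.0), 2, 1, 2), (8.4, np.float64(48.0), 2, 1, 2), (8.4, np.float64(47.0), 1, 1, 2), (8.4, np.float64(46.0), 2, 1, 2)] -111.10026153673014
```

```bash
python3 - <<'E'
import pickle,numpy as np,cv2
for k in("w2","w4","w5"):
    g=cv2.cvtColor(pickle.load(open(k+".pkl","rb"))[0]["image"],cv2.COLOR_RGB2GRAY).astype(int)
    print(k)
    for r in(95,110,135,150,165,180): print(r,g[r,212:240].tolist(),"|",g[r,270:296].tolist())
g=cv2.cvtColor(pickle.load(open("w5.pkl","rb"))[0]["image"],cv2.COLOR_RGB2GRAY).astype(int)
print(g[168:216:2,338:398:2])
E
```

```text
w2
95 [179, 178, 179, 178, 178, 178, 179, 179, 179, 178, 179, 179, 179, 179, 179, 178, 179, 179, 179, 178, 178, 179, 179, 179, 179, 178, 180, 178] | [179, 178, 179, 178, 178, 179, 178, 178, 180, 178, 179, 179, 179, 179, 178, 179, 179, 178, 178, 179, 179, 179, 179, 178, 179, 178]
110 [180, 179, 179, 179, 179, 180, 179, 180, 180, 178, 179, 179, 179, 180, 179, 179, 179, 178, 179, 179, 178, 180, 179, 179, 179, 179, 179, 179] | [180, 180, 179, 180, 179, 179, 179, 179, 179, 179, 179, 179, 180, 179, 180, 179, 179, 178, 180, 180, 180, 179, 179, 179, 179, 179]
135 [180, 180, 180, 180, 179, 180, 179, 179, 180, 179, 179, 180, 180, 181, 179, 179, 179, 169, 150, 164, 183, 201, 216, 225, 232, 233, 234, 235] | [156, 104, 102, 103, 103, 103, 104, 103, 103, 102, 100, 96, 161, 180, 180, 178, 125, 90, 90, 90, 90, 95, 103, 110, 113, 117]
150 [181, 180, 180, 181, 181, 181, 180, 181, 180, 180, 181, 180, 180, 180, 180, 179, 179, 180, 150, 157, 181, 201, 217, 227, 233, 236, 237, 238] | [104, 104, 104, 105, 104, 104, 104, 103, 102, 103, 99, 110, 164, 179, 127, 94, 103, 111, 112, 116, 119, 118, 120, 120, 119,
[... 6153 characters left out ...]
106 105  81  50  51  51
   50  51  51  76 106 100 103 110 223 220 220 222]
 [194 103 103 104 106 106 103  98  96  97  97  98 103 106 105  92  52  50
   52  53 102  98 102  99 110 112 219 218 220 222]
 [229 134 104 103 103 103 105 106 100  94  97  97  98 100 106 106 106 103
  105  98  97 101 103 107 112 226 220 220 222 220]
 [227 223 124 105 105 104 102 103 104 103  97  96  98  97  98 103 103  99
   99  98 106 107 107 111 221 223 219 221 222 219]
 [225 224 225 126 106 105 105 106 103 101 102  99  96  96  97  96  99  99
  103 103 104 111 108 219 226 220 220 222 220 218]
 [223 226 226 224 188 107 105 105 104 105 105 102 103  96  96  98 106 104
  105 106 113 108 110 224 223 219 222 221 219 217]]
```

The handle has not slipped in the grip. The nut (about 134°, rel −14°) was dragged back because the ring wedged at full lead. I'll do a last short stroke with a gentler stop push, then free the wrench with upward bias and only a few degrees of back-rotation.

```bash
python3 - <<'E'
from h import *
import pickle
def at(a,z,rate=.1):
    w=FY+np.radians(a); manip.servo_line(*pose(N,w,z),rate); f=manip.get_contact_force()
    r=np.array([np.cos(w),np.sin(w)]);t=np.array([-r[1],r[0]]); return np.array([f[:2]@t,f[:2]@r,f[2],manip.get_torque()[2]]).round(1)
w=FY+np.radians(-17)
manip.move_to(*pose(N,w,.095)); manip.hold(.1)
ok=True
for z in(.07,.062,.056,.0515):
    f=at(-17,z,.08)
    if np.abs(f).max()>14: print("jam",z,f);ok=False;break
print("seat",z,f,manip.get_time())
if ok:
    at(-25,.0515);f=at(-33,.0515);a=-33;L=[]
    while a>-44 and f[0]>-5.5:
        a-=1.2; f=at(a,.0515); L.append((round(a,1),*f[[0,3]]))
    manip.hold(.1); print(L,manip.get_time())
    z=.0515; a+=3; L=[]
    for i in range(22):
        if f[2]>-10: z+=.0025
        a=a+.8 if a<-29.5 else (-31.5 if i%2 else a)
        f=at(a,z,.1); L.append((round(a,1),round(z,4),f[2],f[3],manip.get_position()[2].round(4)))
        if z>.066 and f[2]>-6: print("FREE");break
    print(*[tuple(float(x) for x in l) for l in L],sep="\n"); print(manip.get_time())
E
```

```text
seat 0.0515 [0.1 0.3 0.1 0. ] 51.5667
[(-34.2, np.float64(-1.1), np.float64(0.3)), (-35.4, np.float64(-2.0), np.float64(0.2)), (-36.6, np.float64(-4.0), np.float64(0.2)), (-37.8, np.float64(-5.4), np.float64(0.4)), (-39.0, np.float64(-6.0), np.float64(0.6))] 53.5
FREE
(-35.2, 0.054, -5.4, 0.2, 0.0568)
(-34.4, 0.0565, -5.4, 0.0, 0.0595)
(-33.6, 0.059, -2.0, 0.1, 0.0624)
(-32.8, 0.0615, -1.1, -0.0, 0.0648)
(-32.0, 0.064, -2.2, 0.0, 0.0672)
(-31.2, 0.0665, -2.2, -0.0, 0.0697)
55.0
```

It came free cleanly at −34°. Next: lift clear, check the nut, and go back to the stand.

```bash
python3 - <<'E'
from h import *
import pickle
w=FY+np.radians(-31);p,o=pose(N,w,.11);manip.servo_line(p,o,.2)
w=FY+np.radians(20); t=np.array([-np.sin(w),np.cos(w)])
q=N-.11*t-.01*np.array([np.cos(w),np.sin(w)])
manip.move_to([*q,.22],rv(w+np.pi)); manip.hold(.1)
c,T=wrist(); pickle.dump((c,T),open("w6.pkl","wb")); st("look")
E
python3 fit.py w6
```

```text
look t 56.6 F [-0.  -0.1 -1.5] M [0.01 0.06 0.04] z 0.2189 w 0.0176
w6 [(8.5, np.float64(35.0), 1, 2, 2), (8.4, np.float64(36.0), 1, 2, 2), (8.4, np.float64(34.0), 1, 2, 2), (8.4, np.float64(37.0), 1, 2, 2), (8.2, np.float64(38.0), 1, 2, 2), (8.2, np.float64(33.0), 1, 2, 2)] -111.10850089974542
```

The nut is at about 2.52 rad, which is its stop. Now I'll lay the wrench back.

```bash
python3 - <<'E'
from h import *
w=np.radians(2); R0=np.array([.579,-.2685])
manip.move_to(*pose(R0,w,.10)); manip.servo_line(*pose(R0,w,.052),rate=.15)
for z in(.047,.044,.0415,.0395):
    manip.servo_line(*pose(R0,w,z),rate=.05); f=manip.get_contact_force()
    print(z,f.round(1))
    if f[2]>6: break
manip.command_gripper(.05); st("open")
p,o=pose(R0,w,.16); manip.servo_line(p,o,.2); st("up")
manip.move_to([.44,-.27,.25],rv(np.pi)) if False else None
c,T=wrist()
import pickle; pickle.dump((c,T),open("w7.pkl","wb"))
ct=manip.camera("top"); pickle.dump(ct,open("t7.pkl","wb"))
g=cv2.cvtColor(c["image"],cv2.COLOR_RGB2GRAY).astype(int)
for P in(R0,R0-.05*np.array([1,.035]),R0-.165*np.array([1,.035])): print(w2px(c,T,[*P,.048]))
E
```

```text
0.047 [-0.1 -0.1 -1.3]
0.044 [-0.1 -0.6 -2.4]
0.0415 [-0.1 -0.8 -1.9]
0.0395 [0.1 0.1 0.9]
open t 59.6 F [-0.3 -0.4  0.5] M [ 0.    0.05 -0.04] z 0.0425 w 0.0499
up t 60.3 F [-1.  -0.9 -0.3] M [-0.02  0.   -0.  ] z 0.1623 w 0.05
[254.95288393 304.58399731]
[254.87422766 253.28561927]
[254.66152206 112.50860323]
```

```bash
python3 - <<'E'
from h import *
import pickle
c,T=pickle.load(open("w7.pkl","rb")); g=cv2.cvtColor(c["image"],cv2.COLOR_RGB2GRAY).astype(int)
print("col",g[80:130:2,255].tolist())
for r in(115,130,150,170,200): print(r,g[r,215:300:2].tolist())
E
```

```text
col [182, 182, 182, 182, 182, 182, 181, 182, 91, 148, 218, 234, 234, 234, 235, 234, 234, 234, 234, 234, 234, 234, 234, 234, 234]
115 [132, 165, 189, 188, 188, 187, 187, 186, 184, 184, 184, 184, 182, 182, 166, 222, 237, 239, 236, 237, 234, 231, 231, 230, 226, 222, 187, 105, 79, 150, 171, 168, 170, 168, 168, 167, 166, 80, 79, 79, 78, 78, 72]
130 [153, 149, 161, 162, 163, 161, 162, 161, 161, 161, 161, 160, 159, 160, 151, 222, 237, 238, 236, 236, 234, 230, 230, 229, 225, 221, 159, 93, 76, 147, 155, 109, 76, 77, 75, 77, 75, 76, 75, 76, 75, 74, 86]
150 [182, 183, 183, 163, 190, 189, 190, 188, 189, 188, 190, 190, 189, 189, 166, 222, 234, 236, 234, 235, 232, 229, 229, 226, 164, 110, 104, 87, 86, 86, 86, 87, 86, 86, 88, 88, 87, 87, 84, 89, 91, 91, 91]
170 [183, 183, 182, 164, 188, 188, 188, 189, 131, 87, 86, 87, 86, 86, 138, 218, 233, 235, 231, 108, 108, 105, 107, 106, 107, 106, 101, 86, 86, 88, 87, 87, 87, 87, 86, 86, 86, 86, 83, 91, 91, 91, 91]
200 [184, 184, 184, 160, 182, 186, 185, 184, 184, 184, 182, 182, 184, 184, 138, 104, 103, 106, 104, 104, 105, 105, 104, 105, 107, 105, 96, 86, 174, 175, 175, 175, 175, 176, 176, 154, 108, 86, 88, 92, 91, 93, 91]
```

```bash
python3 -c "
from rig import manip
print(manip.sign_off(), manip.get_time())"
```

```text
the job is handed in; nothing more can be done
the job is handed in; nothing more can be done
```

I turned the nut to its stop (measured at about 2.52 rad, ±0.03), laid the wrench back level on the larger stand, released it and handed the job in with the clock at about 60 s. It took three strokes to get there, because the ring wedged and dragged the nut back after two of the stop pushes.

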